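# Seat the vial rotor on its mixer

### The arm

A 7-joint arm with a two-finger parallel gripper is mounted at the origin on the work surface. World frame = base frame: x ahead of the robot, y to its left, z up, the work surface at z = 0. Lengths are in m, angles in rad, forces in N, time in s.
With the tool pointing down it reaches from about 0.375 to 0.925 m from the base axis. Payload 3.1 kg.
Tool frame: the origin (TCP) lies midway between the tips of the shut fingers; the grasp point (between the pads) lies 19 mm behind it; x points along the fingers, z is the direction in which the jaws open and shut, and the axes are right-handed (so a half turn about x gives the same grasp; the last joint's range is limited). The gripper opens to 85 mm and grips with 20 to 120 N. Pads are 22 mm wide; open, the fingers measure 114 mm over their backs; the gripper's body (76 mm by 85 mm) begins 54 mm behind the grasp point. The pads swing forward as they close: fully open they stand 13 mm farther back than shut.
Start: joints at [-1.35, 0.383, 0.044, 1.598, -0.018, 1.161, -0.05], TCP at [0.204, 0.617, 0.231] pointing down, gripper open.
Joint ranges: [-2.61, 2.61], [-0.41, 2.15], [-1.48, 1.57], [0, 2.5], [-1.57, 4.71], [0.05, 1.97], [-2.85, 2.85]. Speed limits (rad/s): [2.79, 2.79, 3.14, 3.14, 3.14, 3.14, 3.14].

### API

Orientations are given as a 3x3 rotation matrix whose columns are the frame's x, y, z axes.
In Python, from plant import bot gives the robot as it stands.
- The arm moves only by the tool play_rows, never from a script. Its argument "targets" is a list of rows, each a list of 5 numbers: the shift along the world's x, y, z in cm, then the turn about the world's z in rad, then the gripper's target within -1 to 1 (fully open at 1, half-way at 0, shut at -1). A call has 1 to 8 rows; each row is the pose to reach, as a shift and turn from the pose measured when the call began; what a row does not reach only later rows make up. A row lasts 1/8 s, in which the tool goes at most 62.5 mm and 10.7 degrees, less where a joint would pass 70% of its speed; a pose out of reach is approached as far as the arm can. A call with a gripper value outside its range is refused whole. The fingers move at their own pace and stop on an object; the grip force is fixed at half the most. Time passes only in rows, so rows that repeat a pose let the fingers close. It gives the time, the measured TCP pose, the force and the opening at its end, in the units of the state.
- bot.state(): the state, without advancing time (a new reading comes with each control period).
- bot.grab_frame(name): name is "scene" or "top" or "wrist"; returns the picture (480x640x3 uint8, red, green, blue); there is no depth.
- bot.camera_info(name): a dict with "K" (3x3 intrinsics, pixels), "k1" (the pictures are not rectified: a ray, as slopes to the right and down, at radius r is drawn at 1 + k1 r^2 times it, then the intrinsics apply), "rvec" (rotation vector, rad) and "tvec" (3), from world to camera coordinates, as OpenCV has them. Camera axes: x right, y down, z forward; pixel columns grow to the right and rows downward; lengths in m; the calibration is good to about 2 mm. A picture is of the moment at which its call begins: read the wrist's pose just before it. camera_info takes no time and is no camera call; for the wrist camera it gives the pose at the moment of the call.
- bot.job_done(): hands the job in, once; it reports no verdict.
Trained networks look in the newest picture that a camera, given by its name, has taken for a name from the list of things; names that differ only in an ending like _2 or _b are one class to them, and where a whole thing is asked for, a point or a joint stands for the part that bears it (a point fixed in the world has none). Each returns a list of dicts, best first, with "conf" (0 to 1); they miss things now and then, are a little off and sometimes report something else, mostly with a low value. They report only what shows in the picture. A call takes as long as a camera call. They do not tell look-alikes from the thing itself.
- bot.boxes_of(camera, query): "centre" ([x, y, z] in m, in world coordinates, good to about 4 mm: the middle of the surface that is visible of it).
- bot.spot_point(camera, query): "centre" ([x, y, z] in m, in world coordinates, good to about 4 mm: a listed point, or the origin of a listed thing).
The state is a dict: "time": time; "q": joint angles; "joint_vel": joint speeds; "joint_torque": joint torques, N m; "eef_pos": TCP position; "eef_rot": TCP orientation; "force": force on the tool from outside, world axes, zero at the start; "ft_torque": the same for the moment, N m; "grip_width": finger opening in m.
Only numpy, scipy, OpenCV 4.12 (cv2) and the standard library are available. Lean on these libraries where they do the work, as an engineer would, in place of code of your own. Each camera call takes 0.05 s, during which the arm holds its last target.

### The job

Take the round vial rotor out of its pine parking stand and fit it onto the small grey mixer: its square shaft must be turned until it matches the square socket hidden down inside the steel hub, then lowered fully home so that the disc sits flat on the hub. Let go of it and leave the amber bottle and the glass jar standing where they are.

Things in the scene. Friction and masses are not known exactly. Their poses are not given: they have to be found in the camera images.
- rotor_grip (a point): Grip of the loose vial rotor (one rigid piece, about 0.32 kg, varies). The grip is an upright aluminium bar, 36 mm along its x, 14 mm thick along its y, from the disc's upper face to 62 mm above it. This point is on the rotor's axis (z up), 46 mm above the disc's upper face and 58 mm above its underside, 16 mm below the bar's top. Hold it firmly: a side push on the shaft can tilt it in the grip.
- rotor_base (a point): Centre of the underside of the rotor's pine disc, on its axis; axes as rotor_grip. The disc is 110 mm across, 12 mm thick. Six black-capped vials (14 mm across) are fixed in it on a 43 mm radius: their tops stand 18 mm above the disc's upper face, their feet 12 mm below its underside.
- rotor_tip (a point): Lower end of the rotor's steel shaft, 40 mm below the disc's underside, on the axis; axes as rotor_grip. The shaft is 16 x 16 mm square, sides parallel to the rotor's x and y, down to 35 mm below the disc; its last 5 mm is a round nose tapering from 16 to 10 mm.
- stand_top (a point): Centre of the top rim of the fixed pine parking stand: 110 mm square foot 14 mm thick, round post 58 mm across, rim 60 mm above the table, with a wide round hole of 32 mm. At the start the rotor's disc lies on this rim, its shaft hanging in the hole, at any yaw.
- hub_mouth (a point): Centre of the top rim (91 mm above the table, z up) of the steel hub, 56 mm across and 46 mm high, in the middle of the top of the fixed grey mixer box (130 x 130 mm, 45 mm high). The mouth is a round bore 25 mm across, 14 mm deep, with the square socket below it. The hub does not turn.
- hub_ledge (a point): On the hub's axis at the bottom of the round bore, 14 mm under the rim: a ledge round a square socket 18 mm wide, 32 mm deep, chamfered 1.5 mm. The socket's angle about the vertical differs each time and is NOT given here; feel or look for it. Unmatched, the disc stays 21 mm above the rim; matched (four quarter turns, within about 0.1 rad) it sinks to the rim.
- amber_bottle_mid (a point): Middle of a loose amber bottle standing on the table near the work (38 mm across, 85 mm high): leave alone.
- squat_jar_mid (a point): Middle of a loose squat glass jar standing on the table (44 mm across, 50 mm high): leave alone.
Things that resemble listed ones, but are neither listed nor needed, are in the scene too. Leave any blue or purple look-alike of the part that bears rotor_grip alone.

How it is judged:
On the way:
1. the rotor is lifted clear of its stand (disc more than 45 mm above the stand's rim) (z of rotor_base in the frame of stand_top above 0.045 m), for 0.1 s.
At the end, for the whole second after the job is handed in: The rotor sits upright on the mixer's hub, its disc's underside within 3 mm of the hub's rim in height and within 4 mm of its centre, tilted less than 0.06 rad, released and at rest (horizontal distance between rotor_base and hub_mouth below 0.004 m and z of rotor_base in the frame of hub_mouth below 0.003 m and angle between rotor_base's own z axis and vertical below 0.06 rad and linear speed of rotor below 0.02 m/s); the robot touches nothing.
It fails at once if the amber bottle is moved by more than 20 mm (distance of amber_bottle_mid from where it was at the start of the episode above 0.02 m).
It fails at once if the squat jar is moved by more than 20 mm (distance of squat_jar_mid from where it was at the start of the episode above 0.02 m).
It also fails if it takes over 72 s, if anything falls off the work surface, if the arm or the gripper's body presses on something with over 40 N, if the wrist force passes 120 N, or if a joint passes its speed limit or range.

## Working session

There is one attempt and no reset: what is moved stays moved. The work goes in short steps, Python scripts to look and compute and a tool call to move; the robot and the scene stay as the last step left them, time stands still between calls to the robot, and variables do not carry over. Pictures are saved under pics/ and viewed, and the job is handed in when it is done.

Besides the shell and the picture viewer there is one more tool, called after ">>>" in YAML: its name, and indented under it one key for each argument. play_rows: Moves the arm, as the interface text tells. Its arguments: {"type":"object","properties":{"targets":{"type":"array","items":{"type":"array","items":{"type":"number"}}}},"required":["targets"]}

```bash
ls; mkdir -p pics; cat > h.py <<'E'
import numpy as np, cv2
from plant import bot
def snap(cam,name):
    im=bot.grab_frame(cam); cv2.imwrite(f'pics/{name}.png',im[:,:,::-1]); return im
def cam(c):
    i=bot.camera_info(c); R=cv2.Rodrigues(np.array(i['rvec'],float))[0]; return np.array(i['K'],float),float(i['k1']),R,np.array(i['tvec'],float).ravel()
def proj(c,P):
    K,k1,R,t=c; p=R@np.array(P,float)+t; s=p[:2]/p[2]; s=s*(1+k1*(s@s)); return K[:2,:2]@s+K[:2,2]
def ray(c,uv,z):
    K,k1,R,t=c; d=np.linalg.solve(K[:2,:2],np.array(uv,float)-K[:2,2]); s=d.copy()
    for _ in range(20): s=d/(1+k1*(s@s))
    o=-R.T@t; v=R.T@np.array([s[0],s[1],1]); return o+v*(z-o[2])/v[2]
E
python3 - <<'E'
from h import *
np.set_printoptions(precision=4,suppress=True)
for c in ['scene','top','wrist']:
    snap(c,c+'0'); print(c,bot.camera_info(c))
    if c!='wrist':
      for q in ['rotor_grip','rotor_base','stand_top','hub_mouth','hub_ledge','amber_bottle_mid','squat_jar_mid']:
        for r in bot.spot_point(c,q): print(c,q,r, proj(cam(c),r['centre']))
s=bot.state();print(s)
E
```

```text
pics
scene {'K': array([[497.6953,   0.    , 317.0386],
       [  0.    , 497.6953, 246.8564],
       [  0.    ,   0.    ,   1.    ]]), 'k1': -0.13870755920167194, 'rvec': array([ 2.3331,  0.9341, -0.3128]), 'tvec': array([-0.32  , -0.2646,  1.2159])}
scene rotor_grip {'centre': [0.6864, -0.2464, 0.0964], 'conf': 0.96} [322.3122 375.3587]
scene rotor_grip {'centre': [0.5113, -0.399, 0.0963], 'conf': 0.89} [171.18   367.4037]
scene rotor_grip {'centre': [0.346, -0.3519, 0.0967], 'conf': 0.77} [135.8748 286.0868]
scene rotor_grip {'centre': [0.3496, -0.2039, 0.1021], 'conf': 0.73} [203.322  236.6142]
scene rotor_grip {'centre': [0.5205, -0.2137, 0.1159], 'conf': 0.61} [262.2144 291.0079]
scene rotor_base {'centre': [0.3469, -0.1981, 0.0404], 'conf': 0.86} [210.4462 254.2451]
scene rotor_base {'centre': [0.516, -0.3965, 0.036], 'conf': 0.82} [182.8516 383.4476]
scene rotor_base {'centre': [0.6855, -0.2463, 0.0449], 'conf': 0.74} [321.5324 387.7249]
scene rotor_base {'centre': [0.3496, -0.3492, 0.0405], 'conf': 0.65} [147.0623 303.3785]
scene rotor_base {'centre': [0.5239, -0.2153, 0.061
[... 2065 characters left out ...]
  1.    ]]), 'k1': -0.0489127235168103, 'rvec': array([-2.3194, -1.6759, -0.2797]), 'tvec': array([-0.6498, -0.0416,  0.3796])}
{'time': 0.85, 'q': array([-1.3498,  0.3829,  0.0439,  1.5979, -0.0179,  1.1612, -0.0499]), 'joint_vel': array([ 0.0001, -0.0006,  0.0008, -0.    ,  0.0003, -0.0008,  0.0014]), 'joint_torque': array([  0.0009, -43.3403,   1.0228, -24.9915,   0.0103,   0.0016,
        -0.    ]), 'eef_pos': array([0.2037, 0.6173, 0.2313]), 'eef_rot': array([[-0.    , -0.9496,  0.3134],
       [ 0.    ,  0.3134,  0.9496],
       [-1.    ,  0.    ,  0.    ]]), 'force': array([ 0.3263,  0.3515, -0.4513]), 'ft_torque': array([-0.0101, -0.0363,  0.0163]), 'grip_width': 0.08505847626862023}
```

View pics/scene0.png

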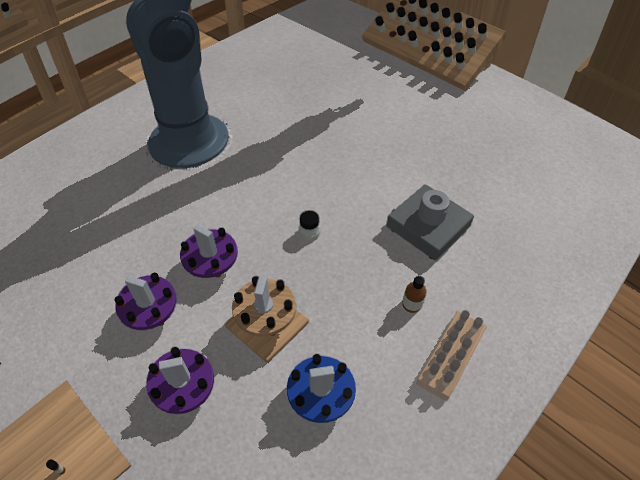

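View pics/top0.png

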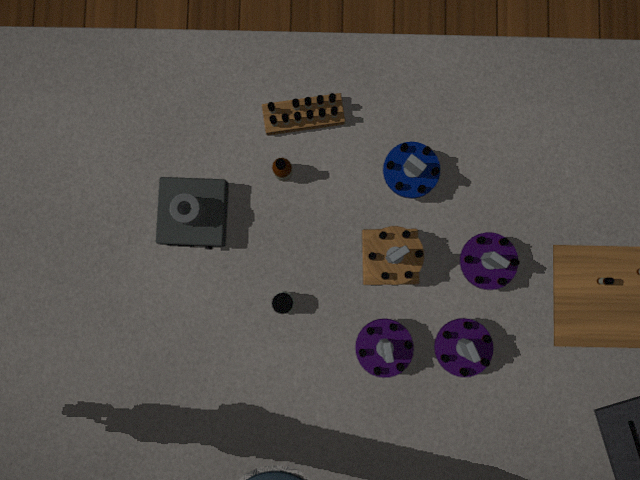

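```bash
python3 - <<'E'
import cv2,numpy as np
im=cv2.imread('pics/top0.png')
a=cv2.resize(im[200:310,340:460],None,fx=4.5,fy=4.5,interpolation=cv2.INTER_CUBIC)
cv2.imwrite('pics/c1.png',a)
b=cv2.resize(im[165:245,145:230],None,fx=6,fy=6,interpolation=cv2.INTER_CUBIC)
cv2.imwrite('pics/c2.png',b)
E
```

```text
(no output)
```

View pics/c1.png

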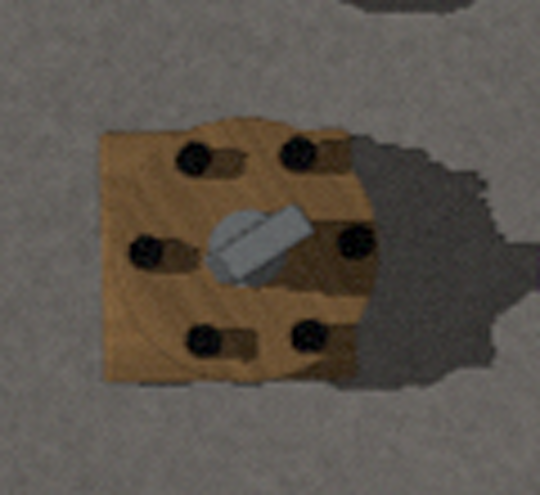

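View pics/c2.png

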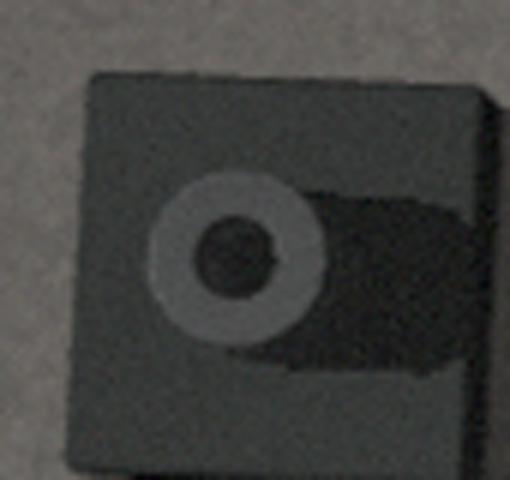

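The pine rotor is in the middle at top (397,254) / scene (262,291). The blue one at top (415,165) and the purple ones at (490,261), (385,349) and (464,348) are look-alikes. Only the pine disc sits on the square pine stand, and the crop confirms it. The hub is at top (184,208).

```bash
python3 - <<'E'
from h import *
np.set_printoptions(precision=4,suppress=True)
c=cam('top')
pts=[(214,258),(292,206),(313,230),(237,280)]
P=np.array([ray(c,((u+.5)/4.5-.5+340,(v+.5)/4.5-.5+200),0.134)[:2] for u,v in pts])
print(P,P.mean(0)); 
for i in range(4):
    d=P[(i+1)%4]-P[i]; print(np.linalg.norm(d),np.arctan2(d[1],d[0]))
# hub bore & rim
for u,v in [(147,258),(326,258),(236,168),(236,348),(193,256),(276,256),(236,214),(236,299)]:
    print(ray(c,((u+.5)/6-.5+145,(v+.5)/6-.5+165),0.091)[:2])
K,k1,R,t=cam('wrist'); s=bot.state()
o=-R.T@t; E=s['eef_rot']; print('wrist cam in tool',E.T@(o-s['eef_pos']), 'axes in tool',E.T@R.T)
E
```

```text
[[ 0.5123 -0.1946]
 [ 0.5331 -0.2247]
 [ 0.524  -0.2329]
 [ 0.5039 -0.2036]] [ 0.5183 -0.214 ]
0.036567018786043064 -0.9638895720196118
0.012327934426450108 -2.4079364838065613
0.035465517950825004 2.1710873045824433
0.012285965813006856 0.8251967380425999
[0.5962 0.202 ]
[0.5974 0.1472]
[0.6246 0.1759]
[0.5691 0.1736]
[0.5971 0.1879]
[0.5977 0.1625]
[0.6103 0.1753]
[0.5842 0.1742]
wrist cam in tool [-0.1418  0.0833 -0.0004] axes in tool [[-0.0007 -0.3238  0.9461]
 [-0.0005 -0.9461 -0.3238]
 [ 1.     -0.0007  0.0005]]
```

View pics/wrist0.png

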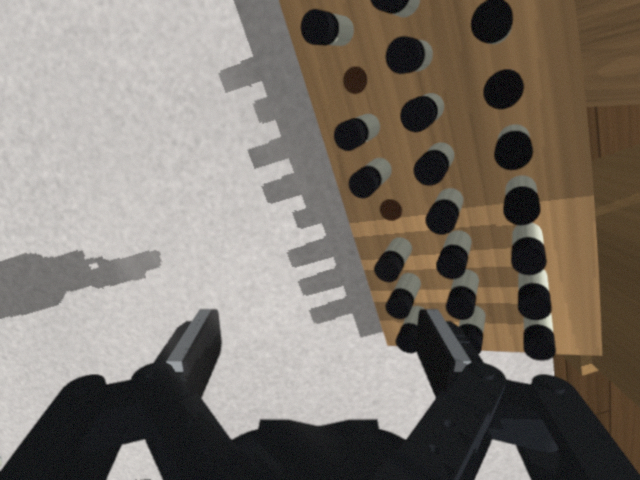

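>>> play_rows:
  targets:
    - [3, -3, 0, 0, 1]
    - [7, -7, 0, 0, 1]
    - [11, -11, 0, 0, 1]
    - [15, -15, 0, 0, 1]
    - [19, -19, 0, 0, 1]
    - [23, -23, 0, 0, 1]
    - [27, -27, 0, 0, 1]
    - [31, -31, 0, 0, 1]

```text
time: 1.85
eef_pos: [0.5149, 0.3061, 0.2317]
eef_rot: [[0.001, -0.95, 0.313], [0.001, 0.313, 0.95], [-1.0, -0.0, 0.001]]
force: [0.3, 0.3, 0.5]
grip_width: 0.0856
```

>>> play_rows:
  targets:
    - [4, -4, 0, 0, 1]
    - [8, -8, -1, 0, 1]
    - [12, -12, -3, 0, 1]
    - [15, -15, -6, 0, 1]
    - [16.3, -15.9, -8.5, 0, 1]
    - [16.3, -15.9, -9.5, 0, 1]
    - [16.3, -15.9, -9.5, 0, 1]

```text
time: 2.72
eef_pos: [0.6766, 0.1486, 0.1358]
eef_rot: [[-0.002, -0.95, 0.312], [0.001, 0.312, 0.95], [-1.0, 0.002, 0.001]]
force: [0.4, -0.0, 1.0]
grip_width: 0.0856
```

```bash
python3 - <<'E'
from h import *
np.set_printoptions(precision=4,suppress=True)
s=bot.state(); print(s['time'],s['eef_pos'],s['eef_rot'],s['joint_vel'])
c=cam('wrist'); snap('wrist','w1')
print(proj(c,[.5985,.1745,.091]), bot.spot_point('wrist','hub_mouth'),bot.spot_point('wrist','hub_ledge'))
im=cv2.imread('pics/w1.png'); u,v=proj(c,[.5985,.1745,.091]).astype(int)
x0,y0=max(0,u-50),max(0,v-50)
a=im[y0:y0+100,x0:x0+100]; a=cv2.resize(a,None,fx=6,fy=6,interpolation=cv2.INTER_CUBIC); a=cv2.convertScaleAbs(a,alpha=2.2)
cv2.imwrite('pics/w1c.png',a); print(x0,y0)
E
```

```text
2.725 [0.6766 0.1486 0.1358] [[-0.0019 -0.9502  0.3115]
 [ 0.0014  0.3115  0.9502]
 [-1.      0.0022  0.0007]] [-0.0143 -0.0278 -0.0017 -0.0211  0.003   0.0015  0.0017]
[319.1579 125.9182] [{'centre': [0.6017, 0.1758, 0.0932], 'conf': 0.91}] [{'centre': [0.598, 0.1769, 0.0777], 'conf': 0.63}]
269 75
```

View pics/w1.png

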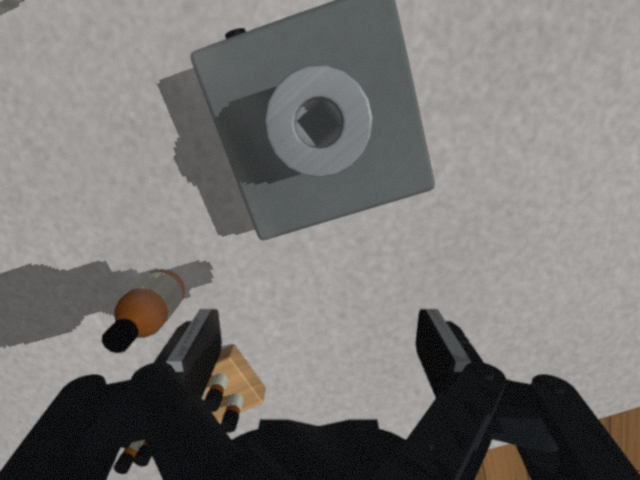

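View pics/w1c.png

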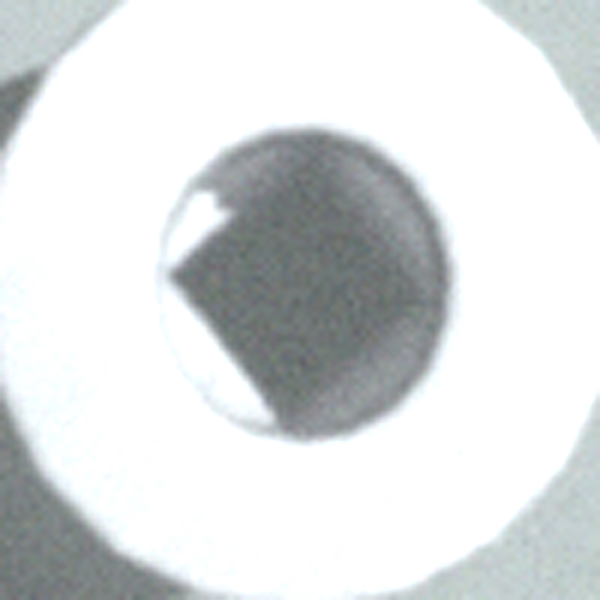

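```bash
python3 - <<'E'
from h import *
im=cv2.imread('pics/w1.png',0)[90:160,280:360].astype(float)
a=np.clip((im-50)*3.5,0,255).astype(np.uint8); print(im.min(),im.max())
a=cv2.resize(a,None,fx=8,fy=8,interpolation=cv2.INTER_CUBIC)
cv2.imwrite('pics/w1d.png',a)
E
```

```text
44.0 146.0
```

View pics/w1d.png

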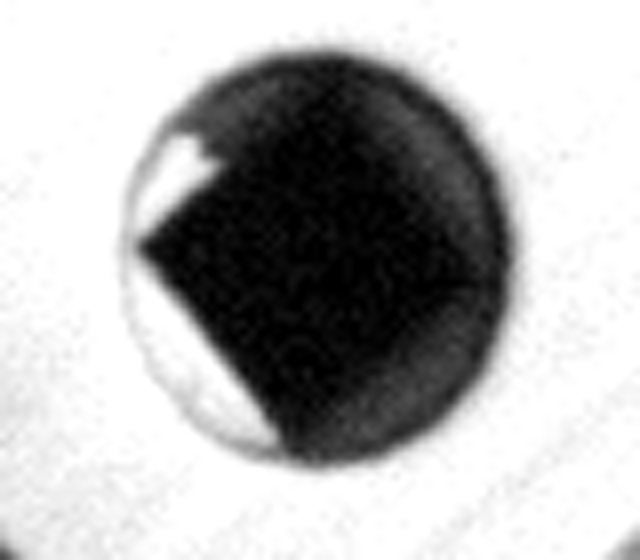

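>>> play_rows:
  targets:
    - [0, 0, -1.5, 0, 1]
    - [0, 0, -3, 0, 1]
    - [0, 0, -3.5, 0, 1]
    - [0, 0, -3.5, 0, 1]
    - [0, 0, -3.5, 0, 1]

```text
time: 3.5
eef_pos: [0.6785, 0.1491, 0.1035]
eef_rot: [[0.003, -0.95, 0.311], [0.002, 0.311, 0.95], [-1.0, -0.002, 0.003]]
force: [0.0, 0.2, 0.4]
grip_width: 0.0851
```

```bash
python3 - <<'E'
from h import *
np.set_printoptions(precision=4,suppress=True)
s=bot.state(); print(s['time'],s['eef_pos'],s['joint_vel'],s['force'])
c=cam('wrist'); fr=[bot.grab_frame('wrist').astype(float) for _ in range(6)]
m=np.mean(fr,0); np.save('w2.npy',m); cam2=c
import pickle; pickle.dump((c,bot.state()),open('w2.pkl','wb'))
g=m.mean(2); u,v=proj(c,[.5985,.1745,.091]).astype(int); print(u,v)
x0,y0=u-45,v-40
a=cv2.resize(np.clip((g[y0:y0+80,x0:x0+90]-40)*3,0,255).astype(np.uint8),None,fx=8,fy=8,interpolation=cv2.INTER_CUBIC)
cv2.imwrite('pics/w2d.png',a); print(x0,y0)
E
```

```text
3.5 [0.6785 0.1491 0.1035] [ 0.0007 -0.0069  0.0005 -0.0057  0.0009  0.0012 -0.0009] [0.0472 0.1999 0.4358]
317 121
272 81
```

View pics/w2d.png

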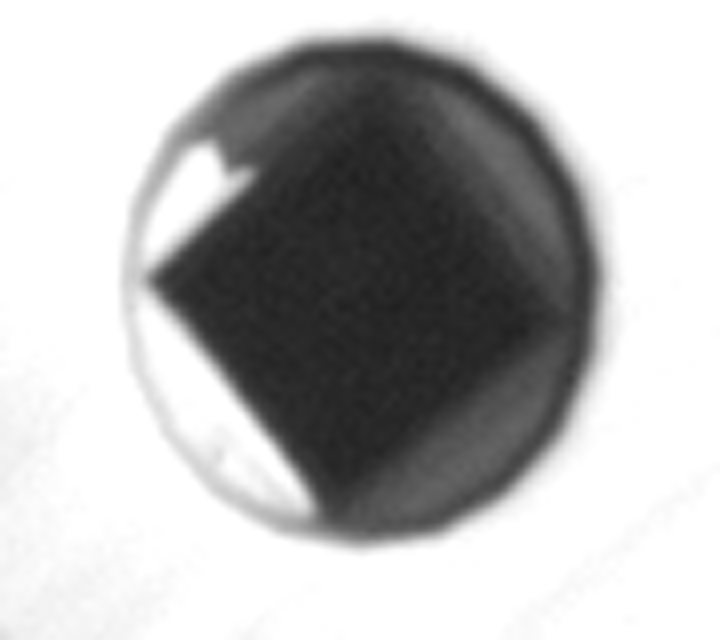

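```bash
python3 - <<'E'
from h import *
import pickle
np.set_printoptions(precision=4,suppress=True)
c,s=pickle.load(open('w2.pkl','rb'))
pix=lambda p:((p[0]+.5)/8-.5+272,(p[1]+.5)/8-.5+81)
for a,b in [((160,300),(315,505)),((150,270),(255,175)),((345,510),(560,325)),((430,115),(560,290)),((145,278),(325,518)),((145,278),(375,70)),((325,518),(568,318)),((375,70),(568,318))]:
    A,B=ray(c,pix(a),.077),ray(c,pix(b),.077); d=(B-A)[:2]; print(A[:2],B[:2],np.linalg.norm(d),np.mod(np.arctan2(d[1],d[0]),np.pi/2))
g=np.load('w2.npy').mean(2)
# bore and rim fits, adaptively
m=(g>100).astype(np.uint8)
# radial edges
def edge(cx,cy,r0,r1,sign):
    out=[]
    for t in np.linspace(0,2*np.pi,120,endpoint=False):
        r=np.arange(r0,r1,.25); x=(cx+r*np.cos(t)).astype(np.float32);y=(cy+r*np.sin(t)).astype(np.float32)
        p=cv2.remap(cv2.GaussianBlur(g,(0,0),1).astype(np.float32),x[None],y[None],cv2.INTER_LINEAR)[0]
        k=np.argmax(sign*np.gradient(p)); out.append((x[k],y[k]))
    return np.array(out)
def circ(P):
    w=np.ones(len(P),bool)
    for _ in range(6):
        A=np.c_[2*P,np.ones(len(P))]; q=np.linalg.lstsq(A[w],(P**2).sum(1)[w],rcond=None)[0]; r=np.sqrt(q[2]+q[:2]@q[:2]); e=np.abs(np.linalg.norm(P-q[:2],axis=1)-r); w=e<max(2*np.median(e),3e-4)
    return q[:2],r,w.sum(),np.median(e)
for r0,r1,sg in [(24,36,1),(55,75,-1)]:
    E=edge(317,117,r0,r1,sg); P=np.array([ray(c,e,.091)[:2] for e in E]); print(circ(P))
print(s['eef_pos'])
E
```

```text
[0.5932 0.1639] [0.6068 0.1687] 0.014483822837171013 0.3398451645619199
[0.5914 0.1639] [0.5885 0.1712] 0.007950660788728386 0.3831451081669772
[0.6076 0.1703] [0.6016 0.1853] 0.01619382732670834 0.37928396416134014
[0.5885 0.1817] [0.5998 0.1859] 0.012052003465869647 0.3578222766502899
[0.5918 0.1635] [0.6077 0.169 ] 0.016892217663620063 0.33589550754632175
[0.5918 0.1635] [0.5853 0.1795] 0.017257456109440416 0.3839721132651277
[0.6077 0.169 ] [0.6014 0.1859] 0.017990081824639823 0.357113199626826
[0.5853 0.1795] [0.6014 0.1859] 0.017356046824494393 0.37903602665693076
(array([0.5968, 0.1746]), np.float64(0.012765747758555625), np.int64(103), np.float64(9.346194180051733e-05))
(array([0.5968, 0.1747]), np.float64(0.026975022256674357), np.int64(105), np.float64(0.00014911171733593062))
[0.6783 0.1492 0.1037]
```

>>> play_rows:
  targets:
    - [0, 0, 4, 0, 1]
    - [0, -2, 9, -0.05, 1]
    - [-2, -6, 13, -0.15, 1]
    - [-5, -11, 13, -0.25, 1]
    - [-7, -16, 13, -0.35, 1]
    - [-9, -21, 13, -0.45, 1]
    - [-11, -26, 13, -0.55, 1]
    - [-13.5, -31, 13, -0.64, 1]

```text
time: 4.8
eef_pos: [0.5429, -0.1623, 0.2342]
eef_rot: [[0.006, -0.575, 0.818], [0.0, 0.818, 0.575], [-1.0, -0.003, 0.005]]
force: [-0.1, -0.2, 0.2]
grip_width: 0.0852
```

>>> play_rows:
  targets:
    - [-2, -4, 0, 0, 1]
    - [-2.5, -5.3, 0, 0, 1]
    - [-2.5, -5.3, 0, 0, 1]
    - [-2.5, -5.3, 0, 0, 1]

```text
time: 5.3
eef_pos: [0.5192, -0.2129, 0.2341]
eef_rot: [[0.006, -0.577, 0.816], [0.001, 0.816, 0.577], [-1.0, -0.002, 0.006]]
force: [0.1, 0.4, 0.3]
grip_width: 0.085
```

```bash
python3 - <<'E'
from h import *
np.set_printoptions(precision=4,suppress=True)
s=bot.state(); print(s['time'],s['eef_pos'],s['eef_rot'],s['force'])
c=cam('wrist'); im=snap('wrist','w3')
print(proj(c,[.5183,-.214,.134])); print(bot.spot_point('wrist','rotor_grip'))
u,v=proj(c,[.5183,-.214,.134]).astype(int); x0,y0=u-60,v-50
cv2.imwrite('pics/w3c.png',cv2.resize(im[y0:y0+100,x0:x0+120,::-1],None,fx=6,fy=6,interpolation=cv2.INTER_CUBIC)); print(x0,y0)
E
```

```text
5.3 [ 0.5192 -0.2129  0.2341] [[ 0.0059 -0.5774  0.8164]
 [ 0.0013  0.8164  0.5774]
 [-1.     -0.0024  0.0056]] [0.0742 0.4421 0.259 ]
[315.7802 242.2016]
[{'centre': [0.3456, -0.1997, 0.0997], 'conf': 0.98}, {'centre': [0.5164, -0.214, 0.1218], 'conf': 0.92}, {'centre': [0.3479, -0.3519, 0.1013], 'conf': 0.71}, {'centre': [0.5133, -0.3986, 0.0971], 'conf': 0.62}]
255 192
```

View pics/w3.png

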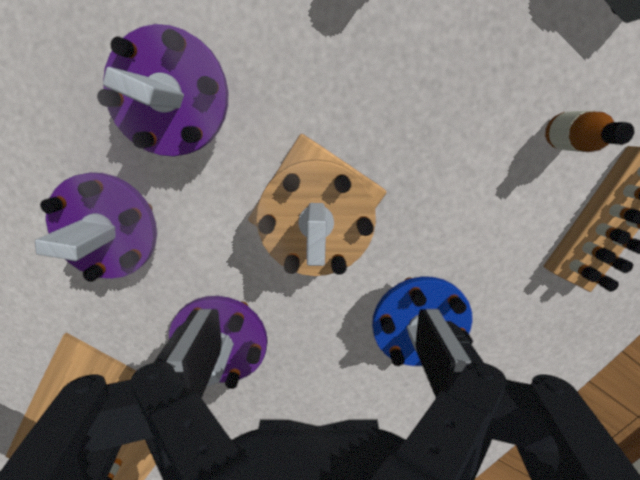

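View pics/w3c.png

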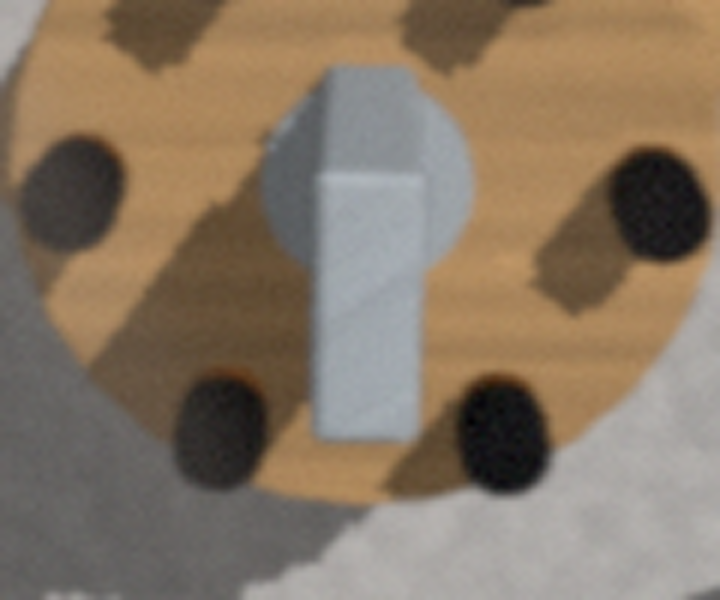

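The wrist view is centred on the pine rotor, with its bar top around (316,243) and lined up between the fingers. The neighbours are blue at (423,320) and purple at (217,340).

```bash
python3 - <<'E'
from h import *
np.set_printoptions(precision=4,suppress=True)
c=cam('wrist')
P=np.array([ray(c,((u+.5)/6-.5+255,(v+.5)/6-.5+192),.134)[:2] for u,v in [(318,175),(423,178),(418,440),(314,438)]])
print(P,P.mean(0))
for i in range(4):
    d=P[(i+1)%4]-P[i]; print(np.linalg.norm(d),np.arctan2(d[1],d[0]))
E=bot.state()['eef_rot']; print(np.arctan2(E[1,2],E[0,2]))
E
```

```text
[[ 0.5039 -0.204 ]
 [ 0.5144 -0.197 ]
 [ 0.5339 -0.2252]
 [ 0.523  -0.2325]] [ 0.5188 -0.2147]
0.01266085897357952 0.5842764704457787
0.03421109018141702 -0.967027232761321
0.013096365104888527 -2.5493322295110743
0.03430993316802302 2.1618269551435927
0.6161622312782116
```

>>> play_rows:
  targets:
    - [0, -0.2, -2, -0.02, 1]
    - [0, -0.2, -5, -0.02, 1]
    - [0, -0.2, -8, -0.02, 1]
    - [0, -0.2, -11, -0.02, 1]
    - [0, -0.2, -13, -0.02, 1]
    - [0, -0.2, -13.6, -0.02, 1]
    - [0, -0.2, -13.6, -0.02, 1]
    - [0, -0.2, -13.6, -0.02, 1]

```text
time: 6.4
eef_pos: [0.5202, -0.2153, 0.0992]
eef_rot: [[0.008, -0.561, 0.827], [0.0, 0.828, 0.561], [-1.0, -0.004, 0.007]]
force: [0.8, -0.6, -0.1]
grip_width: 0.0854
```

>>> play_rows:
  targets:
    - [0, 0, 0, 0, -1]
    - [0, 0, 0, 0, -1]
    - [0, 0, 0, 0, -1]
    - [0, 0, 0, 0, -1]
    - [0, 0, 0, 0, -1]
    - [0, 0, 0, 0, -1]
    - [0, 0, 0, 0, -1]
    - [0, 0, 0, 0, -1]

```text
time: 7.4
eef_pos: [0.5201, -0.2154, 0.0993]
eef_rot: [[0.008, -0.561, 0.827], [0.0, 0.828, 0.561], [-1.0, -0.004, 0.007]]
force: [-0.2, 0.1, 3.1]
grip_width: 0.0132
```

>>> play_rows:
  targets:
    - [0, 0, 1, 0, -1]
    - [0, 0, 4, 0, -1]
    - [0, 0, 8, 0, -1]
    - [0, 0, 12, 0, -1]
    - [0, 0, 15, 0, -1]
    - [0, 0, 15, 0, -1]

```text
time: 8.15
eef_pos: [0.5217, -0.216, 0.2516]
eef_rot: [[0.014, -0.561, 0.827], [-0.001, 0.828, 0.561], [-1.0, -0.008, 0.011]]
force: [-0.3, 0.2, -4.3]
grip_width: 0.013
```

>>> play_rows:
  targets:
    - [1, 3, 0, -0.03, -1]
    - [2.5, 7, 0, -0.06, -1]
    - [4, 12, 0, -0.1, -1]
    - [5.5, 17, 0, -0.14, -1]
    - [7, 22, 0, -0.18, -1]
    - [9, 27, 0, -0.22, -1]
    - [10.6, 31.2, -1, -0.235, -1]
    - [10.6, 31.2, -2, -0.235, -1]

```text
time: 9.15
eef_pos: [0.6263, 0.1044, 0.2276]
eef_rot: [[0.008, -0.363, 0.932], [-0.001, 0.932, 0.363], [-1.0, -0.004, 0.007]]
force: [-0.1, -0.1, -4.6]
grip_width: 0.0134
```

>>> play_rows:
  targets:
    - [0, 0, -2, 0, -1]
    - [0, 0, -4, 0, -1]
    - [0, 0, -5, 0, -1]
    - [0, 0, -5, 0, -1]
    - [0, 0, -5, 0, -1]

```text
time: 9.78
eef_pos: [0.6272, 0.1039, 0.1785]
eef_rot: [[0.01, -0.362, 0.932], [-0.001, 0.932, 0.362], [-1.0, -0.004, 0.009]]
force: [0.8, -0.4, -2.9]
grip_width: 0.0132
```

```bash
python3 - <<'E'
from h import *
import pickle
np.set_printoptions(precision=4,suppress=True)
s=bot.state(); print(s['time'],s['eef_pos'],s['eef_rot'],s['force'],s['grip_width'],s['joint_vel'])
c=cam('wrist'); fr=np.mean([bot.grab_frame('wrist').astype(float) for _ in range(4)],0)
np.save('w4.npy',fr); pickle.dump((c,bot.state()),open('w4.pkl','wb'))
cv2.imwrite('pics/w4.png',fr[:,:,::-1].astype(np.uint8)); snap('scene','s4'); snap('top','t4')
for z in (.091,): print(proj(c,[.5968,.1746,z]))
E
```

```text
9.775 [0.6272 0.1039 0.1785] [[ 0.0103 -0.3622  0.932 ]
 [-0.0007  0.9321  0.3623]
 [-0.9999 -0.0044  0.0093]] [ 0.8299 -0.3835 -2.9017] 0.013204729414291563 [-0.0003 -0.0109 -0.0004 -0.0105 -0.0006 -0.     -0.0025]
[312.718  133.2173]
```

View pics/w4.png

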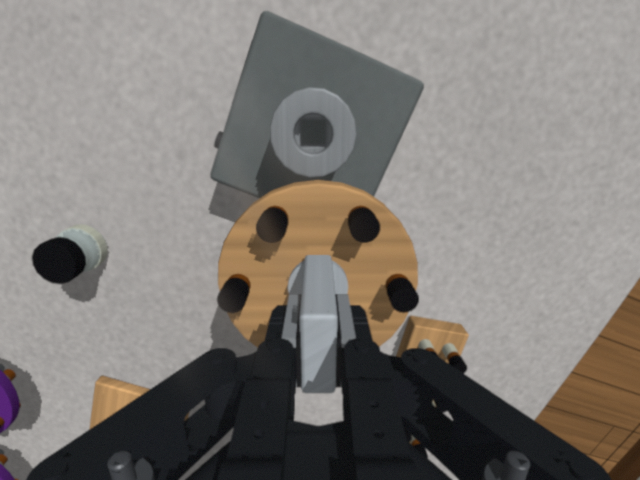

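View pics/s4.png

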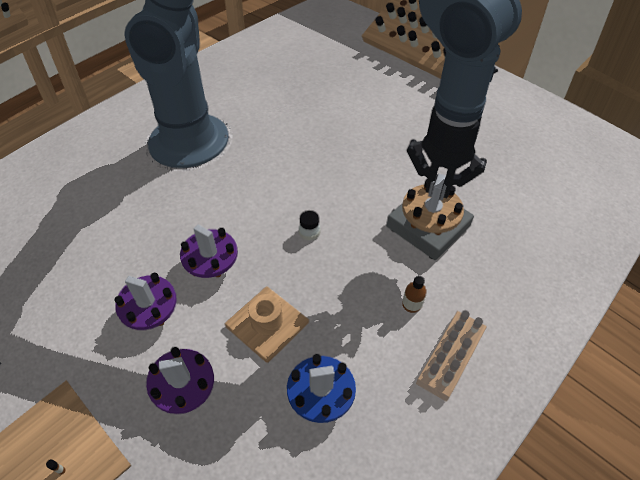

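```bash
cat > fit.py <<'E'
from h import *
import pickle
from scipy.optimize import least_squares
np.set_printoptions(precision=4,suppress=True)
def edges(g,cx,cy,r0,r1,sign,ts,s=1):
    out=[];gb=cv2.GaussianBlur(g,(0,0),s).astype(np.float32)
    for t in ts:
        r=np.arange(r0,r1,.2); x=(cx+r*np.cos(t)).astype(np.float32);y=(cy+r*np.sin(t)).astype(np.float32)
        p=cv2.remap(gb,x[None],y[None],cv2.INTER_LINEAR)[0]
        d=np.gradient(p)*sign; k=np.argmax(d); out.append((x[k],y[k]))
    return np.array(out)
def circ(P,R=None):
    f=lambda q: np.hypot(P[:,0]-q[0],P[:,1]-q[1])-(R or q[2])
    o=least_squares(f,[*P.mean(0),.03],loss='soft_l1',f_scale=2e-4); return o.x, np.median(np.abs(f(o.x)))
def run(tag,hub=(.5968,.1746),dz=-.0273,ts=np.linspace(-2.9,.0,100)):
    c,s=pickle.load(open(tag+'.pkl','rb')); fr=np.load(tag+'.npy'); g=fr.mean(2)
    u,v=proj(c,[*hub,.091]); k=346/ ((c[2]@np.array([*hub,.091])+c[3])[2])
    for r,sg in [(.0125,1),(.0277,-1)]:
        E=edges(g,u,v,r*k*.75,r*k*1.25,sg,np.linspace(-np.pi,0.,90) if r>.02 else np.linspace(-np.pi,np.pi,120)); P=np.array([ray(c,e,.091)[:2] for e in E]); print('hub',circ(P))
    z=s['eef_pos'][2]+dz; tcp=s['eef_pos']; b=fr[:,:,0]-fr[:,:,2]
    cc=proj(c,[tcp[0],tcp[1],z]); k=346/((c[2]@np.array([tcp[0],tcp[1],z])+c[3])[2])
    E=edges(b,*cc,.055*k*.85,.055*k*1.12,-1,ts); P=np.array([ray(c,e,z)[:2] for e in E]); print('disc',circ(P),circ(P,.055),'tcp',tcp)
E
python3 -c "
from fit import *
run('w4')"
```

```text
hub (array([0.5969, 0.1753, 0.0125]), np.float64(0.000389382129785296))
hub (array([0.5969, 0.1749, 0.0269]), np.float64(0.00012103436384501044))
disc (array([0.6258, 0.1072, 0.053 ]), np.float64(0.0002569363992655366)) (array([0.6259, 0.1048, 0.03  ]), np.float64(0.0004623964811580582)) tcp [0.6271 0.1044 0.1787]
```

```bash
python3 - <<'E'
from h import *
m=np.load('w4.npy')[:,:,::-1]
a=np.clip(m[240:400,240:400]*1.5,0,255).astype(np.uint8)
cv2.imwrite('pics/w4b.png',cv2.resize(a,None,fx=3.75,fy=3.75,interpolation=cv2.INTER_CUBIC))
a=np.clip((m[85:180,265:365]-20)*2,0,255).astype(np.uint8)
cv2.imwrite('pics/w4h.png',cv2.resize(a,None,fx=6,fy=6,interpolation=cv2.INTER_CUBIC))
E
```

```text
(no output)
```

View pics/w4b.png

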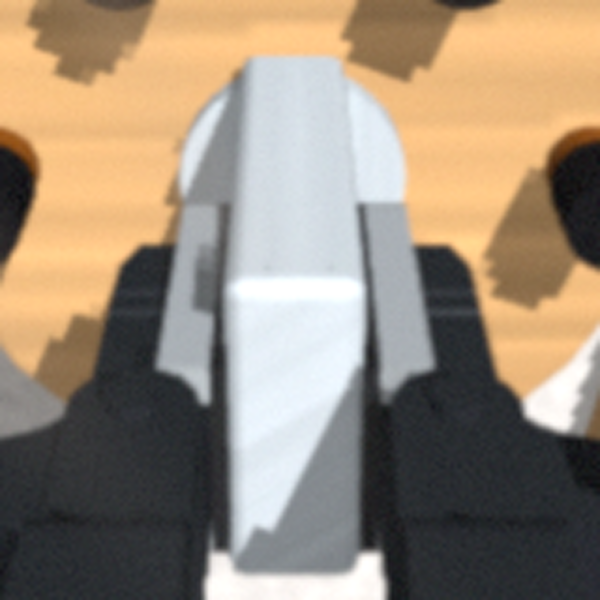

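View pics/w4h.png

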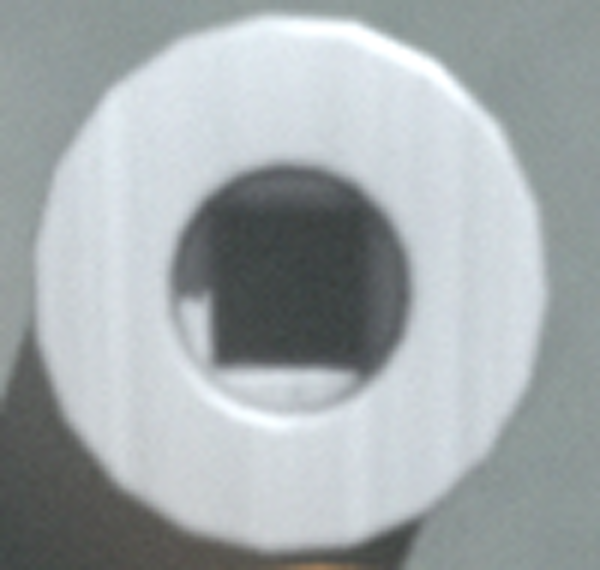

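```bash
python3 - <<'E'
from h import *
import pickle
np.set_printoptions(precision=4,suppress=True)
c,s=pickle.load(open('w4.pkl','rb')); E=s['eef_rot']; tcp=s['eef_pos']
Y=E[:2,1];Z=E[:2,2]
def px(p,f,o): return ((p[0]+.5)/f-.5+o[0],(p[1]+.5)/f-.5+o[1])
def rep(n,pts,f,o,z):
    P=np.array([ray(c,px(p,f,o),z)[:2] for p in pts]); d=P-tcp[:2]; print(n,P.mean(0),'tool y',d@Y*1e3,'tool z',d@Z*1e3)
rep('bar',[(227,280),(365,280),(360,572),(232,572)],3.75,(240,240),tcp[2]+.0347)
rep('bore lr',[(170,290),(412,290)],6,(265,85),.091)
rep('bore tb',[(291,164),(291,430)],6,(265,85),.091)
rep('rim lr',[(36,285),(547,285)],6,(265,85),.091)
rep('rim tb',[(290,15),(290,551)],6,(265,85),.091)
rep('sock lr',[(213,285),(366,285)],6,(265,85),.077)
rep('sock tb',[(290,207),(290,368)],6,(265,85),.077)
# disc collar circle at disc top? width
rep('collar lr',[(182,170),(405,170)],3.75,(240,240),tcp[2]-.0273)
rep('disc lr',[(218.5,0),(417.5,0)] if 0 else [(218.5,275),(418,275)],1,(.0,.0),tcp[2]-.0273)
print('angle',np.arctan2(Z[1],Z[0]))
E
```

```text
bar [0.626  0.1057] tool y [ 19.0154  18.9164 -15.8047 -15.6571] tool z [-6.9855  5.9709  6.081  -7.154 ]
bore lr [0.597  0.1749] tool y [76.6047 76.555 ] tool z [-15.2781  10.2885]
bore tb [0.5973 0.174 ] tool y [89.191  62.0512] tool z [-2.4309 -2.583 ]
rim lr [0.5968 0.1754] tool y [77.179  77.0757] tool z [-29.4066  24.5709]
rim tb [0.5969 0.1746] tool y [103.6239  49.0485] tool z [-2.4542 -2.7674]
sock lr [0.5967 0.1749] tool y [76.7384 76.7051] tool z [-11.2815   5.8574]
sock tb [0.5969 0.1746] tool y [85.0479 67.6653] tool z [-2.6111 -2.7109]
collar lr [0.627  0.1042] tool y [-0.0677 -0.2747] tool z [-16.1752  15.8855]
disc lr [0.6252 0.1098] tool y [5.9686 5.3167] tool z [-53.1996  53.6309]
angle 0.37147476259130513
```

>>> play_rows:
  targets:
    - [0, 0, 1, 0, -1]
    - [-1, 2.3, 1.5, 0, -1]
    - [-2, 4.6, 1.5, -0.01, -1]
    - [-3, 6.9, 1.5, -0.01, -1]
    - [-3, 6.9, 1.5, -0.01, -1]
    - [-3, 6.9, 1.5, -0.01, -1]
    - [-3, 6.9, 1.5, -0.01, -1]

```text
time: 10.95
eef_pos: [0.5975, 0.1715, 0.1937]
eef_rot: [[0.01, -0.351, 0.936], [-0.001, 0.936, 0.351], [-1.0, -0.005, 0.009]]
force: [-0.9, -0.8, -3.8]
grip_width: 0.013
```

```bash
python3 - <<'E'
from h import *
np.set_printoptions(precision=4,suppress=True)
s=bot.state(); print(s['time'],s['eef_pos'],s['eef_rot'],s['force'],s['ft_torque'])
c=cam('scene'); im=snap('scene','s5')
u,v=proj(c,[.597,.1746,.1]).astype(int); print(u,v)
a=im[v-80:v+60,u-80:u+80,::-1]; cv2.imwrite('pics/s5c.png',cv2.resize(a,None,fx=4,fy=4,interpolation=cv2.INTER_CUBIC))
E
```

```text
10.95 [0.5975 0.1715 0.1937] [[ 0.0104 -0.3513  0.9362]
 [-0.0015  0.9362  0.3514]
 [-0.9999 -0.0051  0.0093]] [-0.9179 -0.8192 -3.792 ] [-0.0101 -0.0159  0.0011]
436 196
```

View pics/s5c.png

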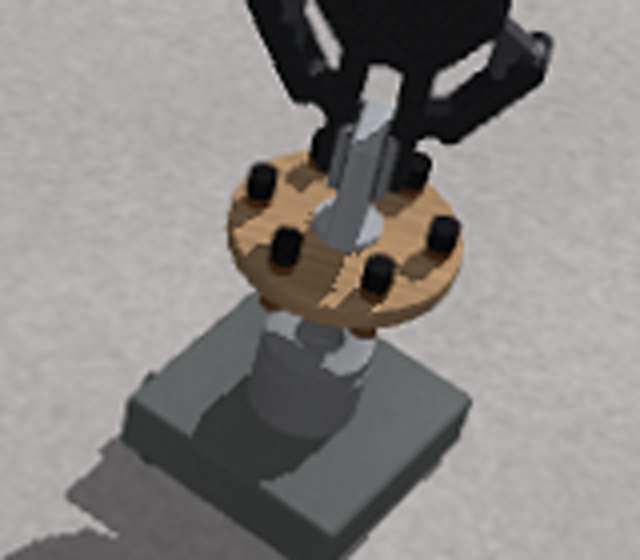

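>>> play_rows:
  targets:
    - [0, 0.2, 0, 0, -1]
    - [0, 0.2, -0.8, 0, -1]
    - [0, 0.2, -1.6, 0, -1]
    - [0, 0.2, -1.8, 0, -1]
    - [0, 0.2, -1.8, 0, -1]
    - [0, 0.2, -1.8, 0, -1]

```text
time: 11.75
eef_pos: [0.5977, 0.1737, 0.1758]
eef_rot: [[0.011, -0.351, 0.936], [-0.001, 0.936, 0.351], [-1.0, -0.005, 0.01]]
force: [-0.7, 0.1, -3.5]
grip_width: 0.0134
```

```bash
python3 - <<'E'
from h import *
np.set_printoptions(precision=4,suppress=True)
s=bot.state(); print(s['time'],s['eef_pos'],s['eef_rot'],s['force'],s['ft_torque'])
c=cam('scene'); im=snap('scene','s6')
u,v=proj(c,[.597,.1746,.1]).astype(int); print(u,v)
a=im[v-40:v+40,u-40:u+40,::-1]; cv2.imwrite('pics/s6c.png',cv2.convertScaleAbs(cv2.resize(a,None,fx=7,fy=7,interpolation=cv2.INTER_CUBIC),alpha=1.4))
E
```

```text
11.75 [0.5977 0.1737 0.1758] [[ 0.0108 -0.3513  0.9362]
 [-0.0011  0.9362  0.3514]
 [-0.9999 -0.0049  0.0097]] [-0.6771  0.1059 -3.5315] [-0.0096  0.0512 -0.0251]
436 196
```

View pics/s6c.png

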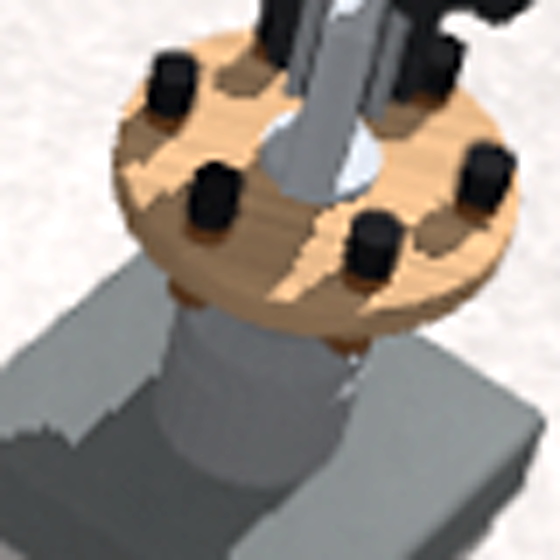

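>>> play_rows:
  targets:
    - [-0.05, 0, -0.3, 0, -1]
    - [-0.05, 0, -0.6, 0, -1]
    - [-0.05, 0, -0.8, 0, -1]
    - [-0.05, 0, -1.0, 0, -1]
    - [-0.05, 0, -1.1, 0, -1]
    - [-0.05, 0, -1.2, 0, -1]
    - [-0.05, 0, -1.2, 0, -1]

```text
time: 12.68
eef_pos: [0.5972, 0.1737, 0.1639]
eef_rot: [[0.011, -0.351, 0.936], [-0.001, 0.936, 0.351], [-1.0, -0.005, 0.01]]
force: [0.1, -0.2, -4.5]
grip_width: 0.0131
```

>>> play_rows:
  targets:
    - [0, 0, -0.2, 0, -1]
    - [0, 0, -0.4, 0, -1]
    - [0, 0, -0.6, 0, -1]
    - [0, 0, -0.8, 0, -1]
    - [0, 0, -1.0, 0, -1]
    - [0, 0, -1.0, 0, -1]

```text
time: 13.42
eef_pos: [0.597, 0.1737, 0.1536]
eef_rot: [[0.01, -0.351, 0.936], [-0.001, 0.936, 0.351], [-1.0, -0.005, 0.009]]
force: [-0.9, 0.2, -3.7]
grip_width: 0.0133
```

>>> play_rows:
  targets:
    - [0, 0, -0.15, 0, -1]
    - [0, 0, -0.3, 0, -1]
    - [0, 0, -0.45, 0, -1]
    - [0, 0, -0.6, 0, -1]
    - [0, 0, -0.7, 0, -1]
    - [0, 0, -0.7, 0, -1]

```text
time: 14.18
eef_pos: [0.5969, 0.1736, 0.1464]
eef_rot: [[0.01, -0.351, 0.936], [-0.001, 0.936, 0.351], [-1.0, -0.005, 0.009]]
force: [-0.5, -0.5, -3.9]
grip_width: 0.0129
```

>>> play_rows:
  targets:
    - [0, 0, -0.3, 0, -1]
    - [0, 0, -0.6, 0, -1]
    - [0, 0, -0.9, 0, -1]
    - [0, 0, -1.1, 0, -1]
    - [0, 0, -1.3, 0, -1]
    - [0, 0, -1.3, 0, -1]

```text
time: 14.92
eef_pos: [0.5967, 0.1736, 0.1332]
eef_rot: [[0.01, -0.351, 0.936], [-0.002, 0.936, 0.351], [-1.0, -0.005, 0.008]]
force: [0.7, 1.3, -4.7]
grip_width: 0.0134
```

Base is now about 3 mm above the rim. I'll creep down to contact.

>>> play_rows:
  targets:
    - [0, 0, -0.1, 0, -1]
    - [0, 0, -0.2, 0, -1]
    - [0, 0, -0.3, 0, -1]
    - [0, 0, -0.35, 0, -1]
    - [0, 0, -0.35, 0, -1]

```text
time: 15.55
eef_pos: [0.5969, 0.1736, 0.1304]
eef_rot: [[0.01, -0.351, 0.936], [-0.001, 0.936, 0.351], [-1.0, -0.005, 0.009]]
force: [-0.2, 0.0, 1.6]
grip_width: 0.0133
```

>>> play_rows:
  targets:
    - [0, 0, 0, 0, 0]
    - [0, 0, 0, 0, 0.3]
    - [0, 0, 0, 0, 0.5]
    - [0, 0, 0, 0, 0.5]
    - [0, 0, 0, 0, 0.5]
    - [0, 0, 0, 0, 0.5]

```text
time: 16.3
eef_pos: [0.5968, 0.1736, 0.1304]
eef_rot: [[0.01, -0.351, 0.936], [-0.001, 0.936, 0.351], [-1.0, -0.005, 0.009]]
force: [0.4, -0.4, -0.4]
grip_width: 0.0638
```

>>> play_rows:
  targets:
    - [0, 0, 1, 0, 0.5]
    - [0, 0, 4, 0, 0.5]
    - [0, 0, 8, 0, 0.5]
    - [0, 0, 12, 0, 0.5]
    - [0, 0, 15, 0, 0.5]
    - [0, 0, 15, 0, 0.5]
    - [0, 0, 15, 0, 0.5]

```text
time: 17.18
eef_pos: [0.5963, 0.1735, 0.2798]
eef_rot: [[0.009, -0.351, 0.936], [-0.001, 0.936, 0.351], [-1.0, -0.004, 0.008]]
force: [-0.1, -0.0, -0.5]
grip_width: 0.0638
```

```bash
python3 - <<'E'
from h import *
np.set_printoptions(precision=4,suppress=True)
s=bot.state(); print(s['time'],s['eef_pos'],s['force'],s['grip_width'])
im=snap('scene','s7'); print(bot.spot_point('scene','rotor_base'),bot.spot_point('scene','amber_bottle_mid'),bot.spot_point('scene','squat_jar_mid'))
snap('wrist','w7'); print(bot.spot_point('wrist','rotor_base')[:2],bot.spot_point('wrist','rotor_grip')[:2])
c=cam('scene'); u,v=proj(c,[.597,.1746,.1]).astype(int)
a=im[v-40:v+60,u-60:u+60,::-1]; cv2.imwrite('pics/s7c.png',cv2.resize(a,None,fx=5,fy=5,interpolation=cv2.INTER_CUBIC))
E
```

```text
17.175 [0.5963 0.1735 0.2798] [-0.1463 -0.0213 -0.4843] 0.0638114902181188
[{'centre': [0.3406, -0.2009, 0.042], 'conf': 0.98}, {'centre': [0.3503, -0.3495, 0.041], 'conf': 0.91}, {'centre': [0.5143, -0.3963, 0.0366], 'conf': 0.88}, {'centre': [0.5996, 0.1738, 0.0897], 'conf': 0.87}, {'centre': [0.6847, -0.2473, 0.044], 'conf': 0.61}] [{'centre': [0.684, 0.0027, 0.0422], 'conf': 0.59}] [{'centre': [0.4242, -0.0019, 0.0269], 'conf': 0.96}, {'centre': [0.6847, 0.0013, 0.0448], 'conf': 0.51}]
[{'centre': [0.598, 0.1722, 0.0942], 'conf': 0.8}, {'centre': [0.3377, -0.1989, 0.0388], 'conf': 0.71}] [{'centre': [0.3466, -0.1984, 0.1004], 'conf': 0.72}, {'centre': [0.5984, 0.174, 0.1522], 'conf': 0.65}]
```

View pics/s7c.png

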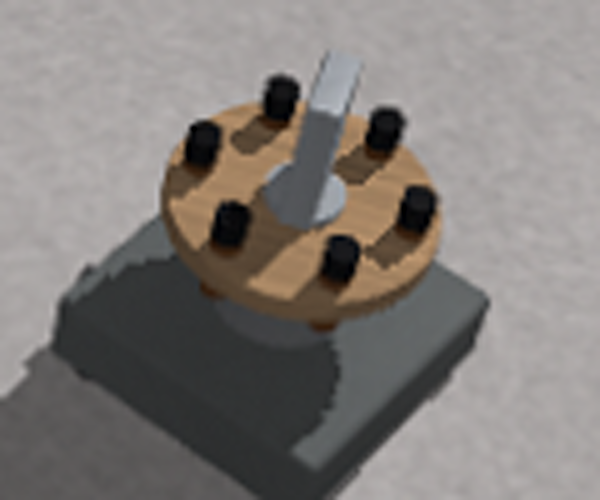

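View pics/s7.png

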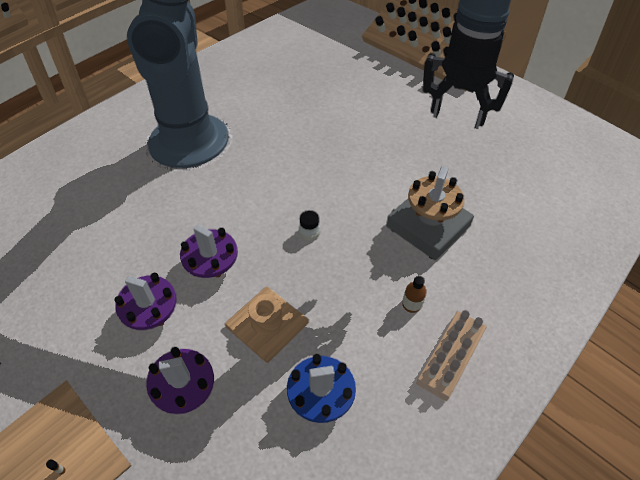

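The rotor sits flat on the hub at scene px (436,195), the gripper is clear at (465,90), and the bottle (414,293) and jar (309,222) haven't moved. I'm handing the job in.

```bash
python3 -c "
from plant import bot
print(bot.job_done())"
```

```text
the job is handed in; nothing more can be done
None
```

The pine rotor is seated on the mixer hub and released, and I handed the job in at about 17.5 s of the 72 s allowed. No verdict is reported.

**What I did:** I read the socket angle (about 0.36 rad, modulo a quarter turn) and the hub centre from the wrist camera. I then gripped the bar, lifted the rotor about 15 cm clear of the stand and turned it about -0.24 rad to match. It lowered with no resistance past the height where an unmatched shaft would stop. Contact came at a base height of about 91 mm, which is the rim height. I opened the gripper and backed off 15 cm.

**Last checks:**
- **Position:** the two camera estimates put the rotor base at (0.600, 0.174, 0.090) and (0.598, 0.172, 0.094). The hub rim is at (0.597, 0.175, 0.091), so they agree within the detectors' 4 mm error.
- **Limits of that check:** the detectors are too coarse to prove the 3 mm height and 4 mm centring limits on their own. I relied mainly on the contact height and the free descent.
- **Tilt and surroundings:** the rotor looks flat in the picture; I did not measure its tilt. The bottle and jar are within about 4 mm of their starting readings, and the wrist force was near zero after release.

**Disagreement:** fitting the disc's edge with its radius free or fixed gave centres 2.4 mm apart. I used the bar-top and collar measurements for alignment instead.

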